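# Pack the carry crate with good preserves

## Task

Pack the wooden carry crate for the kitchen: put the four good jars in it, each standing upright on the mat of its own lid colour, set down gently rather than dropped. The two jars with black tape crossed over the lid have spoiled: leave them standing where they are.

Things in the scene. Friction and masses are not known exactly. Their poses are not given: they have to be found in the camera images.
- jar_red: Good jar: upright glass jar of dark red jam with a plain red lid (no tape). Round, 54 mm diameter, 80 mm tall, about 0.22 kg; the lid is its top 15 mm. Its origin is the centre of its underside, z up. Around every jar at the start at least 35 mm of table is free.
- jar_yellow: Good jar: upright glass jar of amber apricots with a plain yellow lid (no tape). Round, 54 mm diameter, 80 mm tall, about 0.22 kg; the lid is its top 15 mm. Its origin is the centre of its underside, z up. Around every jar at the start at least 35 mm of table is free.
- jar_green: Good jar: upright glass jar of olive gherkins with a plain green lid (no tape). Round, 54 mm diameter, 80 mm tall, about 0.22 kg; the lid is its top 15 mm. Its origin is the centre of its underside, z up. Around every jar at the start at least 35 mm of table is free.
- jar_blue: Good jar: upright glass jar of dark purple berries with a plain blue lid (no tape). Round, 54 mm diameter, 80 mm tall, about 0.22 kg; the lid is its top 15 mm. Its origin is the centre of its underside, z up. Around every jar at the start at least 35 mm of table is free.
- mat_red: Flat red mat, 70 x 70 x 3 mm, fixed on the floor of the crate compartment that is for the red jar. Origin: centre of its underside (its top is 3 mm higher) and centre of the compartment; x and y axes run along the walls. Crate: pale wood, fixed, 186 x 186 mm, 50 mm high, 2 x 2 compartments 81 x 81 mm inside, 8 mm walls and dividers.
- mat_yellow: Flat yellow mat, 70 x 70 x 3 mm, fixed on the floor of the crate compartment that is for the yellow jar. Origin: centre of its underside (its top is 3 mm higher) and centre of the compartment; x and y axes run along the walls. Which compartment of the crate it is varies.
- mat_green: Flat green mat, 70 x 70 x 3 mm, fixed on the floor of the crate compartment that is for the green jar. Origin: centre of its underside (its top is 3 mm higher) and centre of the compartment; x and y axes run along the walls. Which compartment of the crate it is varies.
- mat_blue: Flat blue mat, 70 x 70 x 3 mm, fixed on the floor of the crate compartment that is for the blue jar. Origin: centre of its underside (its top is 3 mm higher) and centre of the compartment; x and y axes run along the walls. Which compartment of the crate it is varies.
- bad_red: Spoiled jar: same size and red lid as the good red jar, but with a cross of black tape over the lid. Its origin is the centre of its underside. It stays where it stands.
- bad_green: Spoiled jar: same size and green lid as the good green jar, but with a cross of black tape over the lid. Its origin is the centre of its underside. It stays where it stands.
There are look-alikes about, which are no part of the job. Of the things that look like the jar_blue, the larger one is meant.

How it is judged:
At the end, for the whole second after the job is handed in: Each of the four untaped jars stands upright (within 0.1 rad), released and at rest, fully down on the mat of its own lid's colour (underside within 4 mm of the mat's top, centre within 20 mm of the mat's centre); both taped jars are upright and within 20 mm of where they started (horizontal distance between jar_red and mat_red below 0.02 m and z of jar_red in the frame of mat_red below 0.007 m and angle between each of jar_red, jar_yellow, jar_green, jar_blue, bad_red, bad_green's own z axis and vertical below 0.1 rad and linear speed of each of jar_red, jar_yellow, jar_green, jar_blue below 0.02 m/s and horizontal distance between jar_yellow and mat_yellow below 0.02 m and z of jar_yellow in the frame of mat_yellow below 0.007 m and horizontal distance between jar_green and mat_green below 0.02 m and z of jar_green in the frame of mat_green below 0.007 m and horizontal distance between jar_blue and mat_blue below 0.02 m and z of jar_blue in the frame of mat_blue below 0.007 m and distance of each of bad_red, bad_green from where it was at the start of the episode below 0.02 m); the robot touches nothing.
It fails at once if a jar is dropped into its compartment (faster than 0.5 m/s inside it, a fall of some 13 mm) instead of being set down ((horizontal distance between jar_red and mat_red below 0.03 m and z of jar_red in the frame of mat_red below 0.045 m and linear speed of jar_red above 0.5 m/s) or (horizontal distance between jar_yellow and mat_yellow below 0.03 m and z of jar_yellow in the frame of mat_yellow below 0.045 m and linear speed of jar_yellow above 0.5 m/s) or (horizontal distance between jar_green and mat_green below 0.03 m and z of jar_green in the frame of mat_green below 0.045 m and linear speed of jar_green above 0.5 m/s) or (horizontal distance between jar_blue and mat_blue below 0.03 m and z of jar_blue in the frame of mat_blue below 0.045 m and linear speed of jar_blue above 0.5 m/s)).
It fails at once if a taped jar (bad_red) is moved more than 20 mm (distance of bad_red from where it was at the start of the episode above 0.02 m).
It fails at once if a taped jar (bad_green) is moved more than 20 mm (distance of bad_green from where it was at the start of the episode above 0.02 m).
It also fails if it takes over 109 s, if anything falls off the work surface, if the arm or the gripper's body presses on something with over 40 N, if the wrist force passes 120 N, or if a joint passes its speed limit or range.

## Robot

A 7-joint arm with a two-finger parallel gripper is mounted at the origin on the work surface. World frame = base frame: x ahead of the robot, y to its left, z up, the work surface at z = 0. Lengths are in m, angles in rad, forces in N, time in s.
With the tool pointing down it reaches from about 0.4 to 0.85 m from the base axis. Payload 4.5 kg.
Tool frame: the origin (TCP) lies at the very end of the fingers, on their centre line; the grasp point (between the pads) lies 19 mm behind it (r.grip_depth is the distance from the TCP to the grasp point, in m); z points along the fingers, x is the direction in which the jaws open and shut, and the axes are right-handed (so a half turn about z gives the same grasp; the last joint's range is limited). The gripper opens to 88 mm and grips with 3 to 60 N. Pads are 18 mm wide; open, the fingers measure 123 mm over their backs; the gripper's body (75 mm by 187 mm) begins 45 mm behind the grasp point.
Start: joints at [-1.097, 0.689, -0.195, 1.565, 0.157, 0.902, -0.215], TCP at [0.266, 0.566, 0.239] pointing down, gripper open.
Joint ranges: [-3.01, 3.01], [-0.46, 2.08], [-1.47, 1.51], [0.13, 2.56], [-1, 4.14], [0.04, 2.09], [-2.66, 2.66]. Speed limits (rad/s): [2.57, 2.57, 3.14, 3.14, 3.14, 3.14, 3.14].

## Interface

Orientations are given as a unit quaternion [x, y, z, w].
In Python, from plant import r gives the robot as it stands. The module is installed in compiled form; this text tells all that it offers.
- The arm moves only by the shell command python3 -m jog 'ROWS' [FORCE]. ROWS is JSON, a list of rows, each a list of 5 numbers: the shift along the tool's x, y, z in units of 1 m (1.0 is 1 m), then the turn about the tool's z in units of 360 degrees (1.0 is 360 degrees), then the closure, from 0 (fully open) to 1 (shut). In form: [[dx, dy, dz, yaw, fingers], ...]. A call has 1 to 20 rows; each row shifts and turns the commanded pose from where the row before left it, along the tool's axes as they then stand; what a row does not reach is not made up. A row lasts 1/10 s, in which the tool goes at most 50 mm and 8.59 degrees, less where a joint would pass 70% of its speed; a pose out of reach is approached as far as the arm can. A call with a number of a shift or a turn outside -1 to 1 is refused whole. A call with a gripper value outside its range is refused whole. The fingers move at their own pace and stop on an object; FORCE is the grip in N (left out, the last holds). Time passes only in rows, so rows that do not move let the fingers close. It gives the time, the measured TCP pose, the force and the opening at its end, in the units of the state.
- r.get_state(): the state, without advancing time (a new reading comes with each control period).
- r.snapshot(name): name is "side" or "top" or "wrist"; returns the picture (480x640x3 uint8, red, green, blue); there is no depth.
- r.get_calibration(name): a dict with "mtx" (3x3 intrinsics, pixels), "R" (3x3) and "t" (3): a world point X has camera coordinates R X + t. Camera axes: x right, y down, z forward; pixel columns grow to the right and rows downward; lengths in m; the calibration is good to about 2 mm. A picture is of the moment at which its call begins: read the wrist's pose just before it. get_calibration takes no time and is no camera call; for the wrist camera it gives the pose at the moment of the call.
- r.finish_job(): hands the job in, once; it reports no verdict.
Trained networks look in the newest picture that a camera, given by its name, has taken for a name from the list of things; names that differ only in an ending like _2 or _b are one class to them, and where a whole thing is asked for, a point or a joint stands for the part that bears it (a point fixed in the world has none). Each returns a list of dicts, best first, with "score" (0 to 1); they miss things now and then, are a little off and sometimes report something else, mostly with a low value. They report only what shows in the picture. A call takes as long as a camera call. They do not tell look-alikes from the thing itself.
- r.cut_out(thing, camera): "pixels" (480x640 bool, what is visible of it) and "rect" ([left, top, right, bottom] in pixels, round what is visible of it).
The state is a dict: "clock": time; "q": joint angles; "qd": joint speeds; "joint_torque": joint torques, N m; "tool_pos": TCP position; "eef_rot": TCP orientation; "contact_force": force on the tool from outside, world axes, zero at the start; "moment": the same for the moment, N m; "opening": opening from 0.0 (shut) to 1.0 (fully open).
Only numpy, scipy, OpenCV 4.12 (cv2) and the standard library are available. Lean on these libraries where they do the work, as an engineer would, in place of code of your own. Each camera call takes 0.05 s, during which the arm holds its last target.

## Working session

There is one attempt and no reset: what is moved stays moved. The work goes in short steps, Python scripts to look and compute and a shell command to move; the robot and the scene stay as the last step left them, time stands still between calls to the robot, and variables do not carry over. Pictures are saved under pics/ and viewed, and the job is handed in when it is done.

```bash
mkdir -p pics; python3 - <<'E'
from plant import r
import cv2,numpy as np
np.set_printoptions(precision=4,suppress=True)
for n in("top","side","wrist"):
    im=r.snapshot(n); cv2.imwrite(f"pics/{n}0.png",im[:,:,::-1]); c=r.get_calibration(n); print(n,c["mtx"],c["R"],c["t"])
print(r.get_state(),r.grip_depth)
E
```

```text
top [[464.0647   0.     315.4229]
 [  0.     464.0647 238.8331]
 [  0.       0.       1.    ]] [[ 0.0071 -1.      0.0022]
 [-0.9921 -0.0073 -0.1249]
 [ 0.1249 -0.0013 -0.9922]] [-0.0046  0.5479  0.8829]
side [[511.2579   0.     315.9561]
 [  0.     511.2579 237.5078]
 [  0.       0.       1.    ]] [[ 0.9098 -0.415   0.0085]
 [-0.2513 -0.5669 -0.7845]
 [ 0.3304  0.7116 -0.6201]] [-0.5223  0.2009  0.722 ]
wrist [[425.7605   0.     314.0335]
 [  0.     425.7605 244.8744]
 [  0.       0.       1.    ]] [[ 0.4257  0.9049 -0.0014]
 [ 0.8739 -0.4107  0.2601]
 [ 0.2348 -0.112  -0.9656]] [-0.6244 -0.0366  0.3889]
{'clock': 0.15, 'q': array([-1.0972,  0.6898, -0.1946,  1.5661,  0.1573,  0.9025, -0.2151]), 'qd': array([ 0.0003, -0.0013,  0.0003, -0.0016,  0.0014, -0.0002, -0.0002]), 'joint_torque': array([ -0.0024, -52.7865,  -1.269 , -15.3587,  -0.0525,   0.0039,
         0.0001]), 'tool_pos': array([0.2659, 0.5651, 0.2381]), 'eef_rot': array([ 0.8443,  0.5359, -0.0006,  0.0004]), 'contact_force': array([ 0.4621,  0.6317, -0.7829]), 'moment': array([ 0.0045, -0.0049, -0.0375]), 'opening': 1.0022769121499735} 0.0187
```

View pics/top0.png

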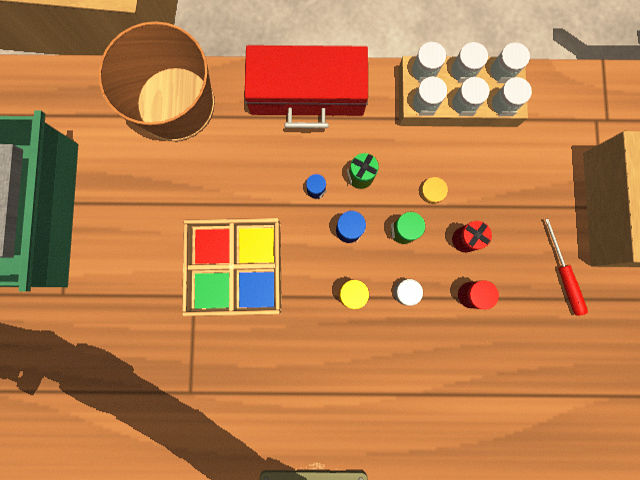

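View pics/side0.png

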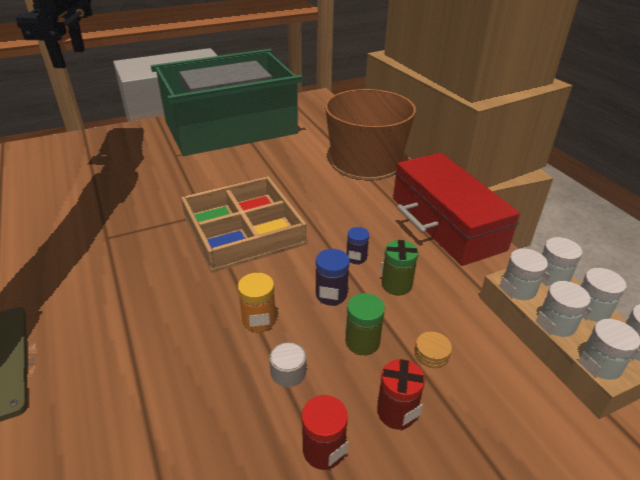

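View pics/wrist0.png

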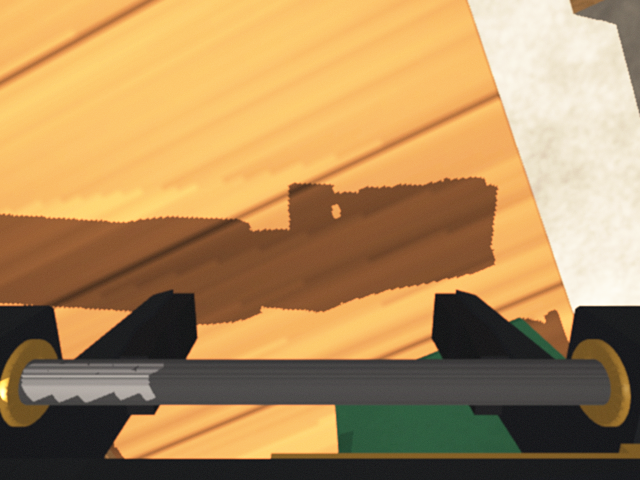

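The lids in the top view are: blue (351,226) large and (316,186) small; yellow (354,293), with a flat amber disc at (434,190); green (410,227) plain and (364,168) taped; red (480,295) plain and (476,236) taped. The larger blue at (351,226) and the untaped, tall jars fit the description. I'll confirm in an enlarged crop and measure.

```bash
cat > h.py <<'E'
import numpy as np,cv2
from scipy.optimize import minimize
np.set_printoptions(precision=4,suppress=True)
def proj(c,X):
    Y=np.asarray(X)@c["R"].T+c["t"]; p=Y@c["mtx"].T; return p[:,:2]/p[:,2:]
th=np.linspace(0,2*np.pi,48,endpoint=False)
def lidpoly(c,x,y,h,rad=.027,low=.015):
    P=[[x+rad*np.cos(a),y+rad*np.sin(a),z] for z in(h,h-low) for a in th]
    return cv2.convexHull(proj(c,P).astype(np.float32))[:,0]
def back(c,uv,z):
    d=c["R"].T@np.linalg.inv(c["mtx"])@np.array([uv[0],uv[1],1.]); C=-c["R"].T@c["t"]
    return C+d*(z-C[2])/d[2]
def tri(c1,u1,c2,u2):
    A=[];b=[]
    for c,u in((c1,u1),(c2,u2)):
        P=c["mtx"]@np.c_[c["R"],c["t"]]
        for k in(0,1): q=u[k]*P[2]-P[k];A.append(q[:3]);b.append(-q[3])
    return np.linalg.lstsq(np.array(A),np.array(b),rcond=None)[0]
HUE={'red':[(0,6),(174,180)],'yellow':[(21,32)],'green':[(50,75)],'blue':[(105,125)]}
def mask(bgr,col,seed):
    hsv=cv2.cvtColor(bgr,cv2.COLOR_BGR2HSV); m=np.zeros(bgr.shape[:2],np.uint8)
    for a,b in HUE[col]: m|=cv2.inRange(hsv,(a,140,70),(b,255,255))
    n,l=cv2.connectedComponents(m); 
    return (l==l[seed[1],seed[0]])&(m>0)
E
python3 - <<'E'
import cv2,numpy as np
t=cv2.imread('pics/top0.png');s=cv2.imread('pics/side0.png')
cv2.imwrite('pics/c1.png',cv2.resize(t[150:320,300:510],None,fx=3.5,fy=3.5,interpolation=2))
cv2.imwrite('pics/c2.png',cv2.resize(s[220:470,230:460],None,fx=2.4,fy=2.4,interpolation=2))
cv2.imwrite('pics/c3.png',cv2.resize(t[210:325,175:290],None,fx=5,fy=5,interpolation=2))
E
```

```text
(no output)
```

View pics/c1.png

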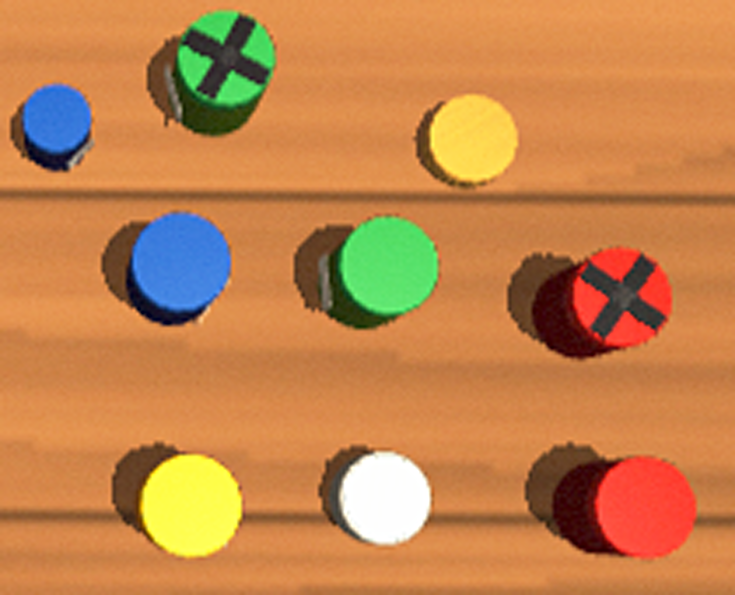

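View pics/c2.png

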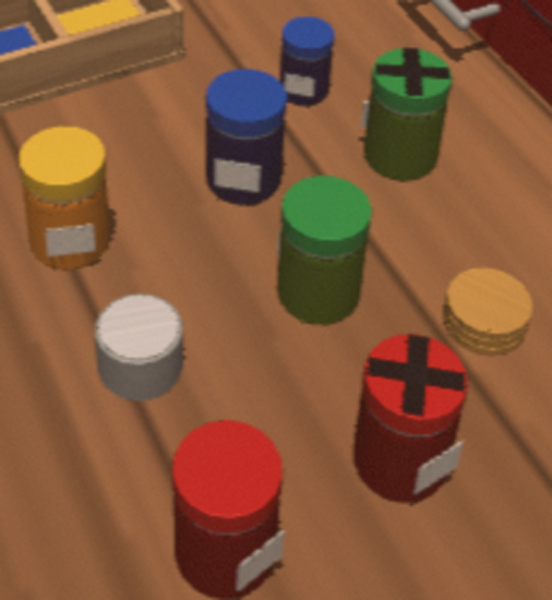

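View pics/c3.png

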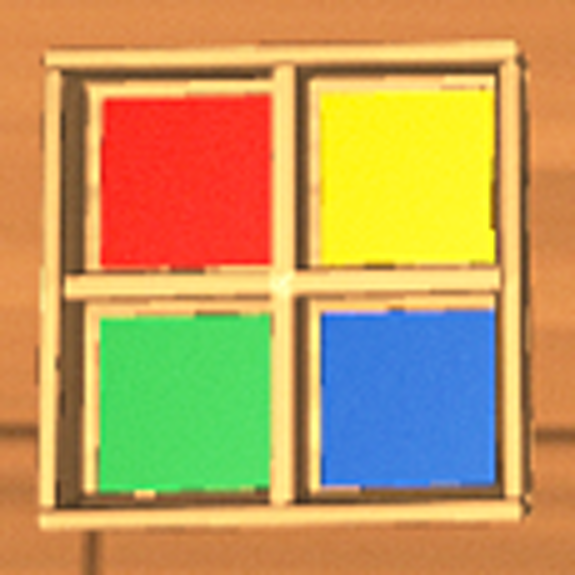

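The crops confirm it: the plain large blue, green, yellow and red are all tall jars. The taped green and red, the small blue jar, the flat amber disc and the white tub are to be left alone. Now the positions.

```bash
cat > m.py <<'E'
from h import *
from plant import r
ct,cs=r.get_calibration("top"),r.get_calibration("side")
t=cv2.imread('pics/top0.png');s=cv2.imread('pics/side0.png')
S={'blue':((351,226),(332,262)),'green':((410,227),(366,308)),'yellow':((354,293),(256,287)),'red':((482,292),(325,415)),
 'badred':((476,222),(392,371)),'badgreen':((352,172),(388,257))}
res={}
for n,(a,b) in S.items():
    if n.startswith('bad'):
        uv1,uv2={'badred':((477.5,235),(403,376)),'badgreen':((364.5,167),(402,250))}[n]
        res[n]=tri(ct,uv1,cs,uv2); print(n,res[n]); continue
    # lid-top ellipse centre from brightness split in each view
    out=[]
    for im,p in((t,a),(s,b)):
        g=im.astype(int); d=np.abs(g-g[p[1]-2:p[1]+3,p[0]-2:p[0]+3].reshape(-1,3).mean(0)).max(2)
        k,l=cv2.connectedComponents((d<22).astype(np.uint8)); m=(l==l[p[1],p[0]]).astype(np.uint8)
        cn=max(cv2.findContours(m,0,1)[0],key=len); e=cv2.fitEllipse(cv2.convexHull(cn)); out.append(e)
    X=tri(ct,out[0][0],cs,out[1][0]); res[n]=X
    print(n,X,[np.round(e[0]+e[1],1) for e in out],'z80:',back(ct,out[0][0],.08),back(cs,out[1][0],.08),'reproj',proj(ct,[X])[0]-out[0][0])
# crate centre divider cross
print('cross top',back(ct,(231.6,266.8),.05))
for p in((45,53),(518,42),(523,507),(40,515)): print(back(ct,(175+p[0]/5,210+p[1]/5),.05))
k=cv2.resize(s[170:270,175:310],None,fx=5.5,fy=5.5,interpolation=2); cv2.imwrite('pics/c4.png',k)
E
python3 m.py
```

```text
blue [ 0.5706 -0.0683  0.0783] [array([351.4, 224.3,  26.5,  27.1]), array([332.1, 259.4,  21.2,  31.9])] z80: [ 0.5703 -0.0682  0.08  ] [ 0.5696 -0.07    0.08  ] reproj [-0.0059  0.0173]
green [ 0.5694 -0.1805  0.0784] [array([410.8, 225.3,  26.3,  27.2]), array([365.6, 306.3,  26.1,  35.8])] z80: [ 0.5692 -0.1802  0.08  ] [ 0.5685 -0.1818  0.08  ] reproj [-0.0092  0.0254]
yellow [ 0.4399 -0.0734  0.0787] [array([354.3, 294. ,  27.3,  28.3]), array([255.3, 284.4,  23.8,  34.2])] z80: [ 0.4399 -0.0733  0.08  ] [ 0.4395 -0.0747  0.08  ] reproj [-0.0022  0.0082]
red [ 0.4408 -0.3142  0.0787] [array([484.2, 294.5,  27.8,  28.9]), array([324.4, 414.9,  40.4,  44.2])] z80: [ 0.4407 -0.3137  0.08  ] [ 0.4405 -0.3149  0.08  ] reproj [ 0.0168 -0.0546]
badred [ 0.5525 -0.3058  0.0798]
badgreen [ 0.683  -0.0942  0.0792]
cross top [0.4905 0.1605 0.05  ]
[0.5799 0.256  0.05  ]
[0.5857 0.0716 0.05  ]
[0.4062 0.0666 0.05  ]
[0.4019 0.2504 0.05  ]
```

```bash
sleep 1; ls pics
```

```text
c1.png
c2.png
c3.png
c4.png
side0.png
top0.png
wrist0.png
```

View pics/c4.png

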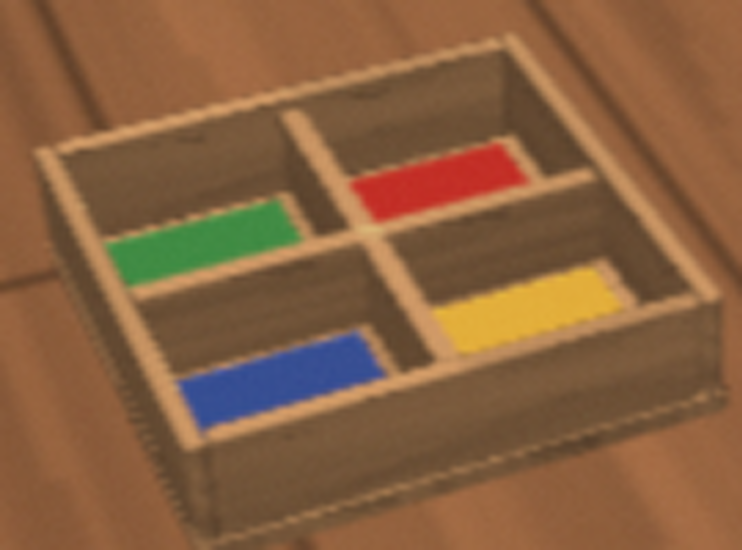

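```bash
python3 - <<'E'
from h import *
from plant import r
from scipy.optimize import least_squares
ct,cs=r.get_calibration("top"),r.get_calibration("side")
sg=np.array([[1,1],[1,-1],[-1,-1],[-1,1],[0,0]])
pt=np.array([(45,53),(518,42),(524,519),(40,526),(283,284)])/5+[175,210]
ps=np.array([(510,37),(718,297),(197,447),(36,152),(370,233)])/5.5+[175,170]
def pts(p):
    c,s=np.cos(p[2]),np.sin(p[2]); q=sg*.093; return np.c_[p[0]+c*q[:,0]-s*q[:,1],p[1]+s*q[:,0]+c*q[:,1],np.full(5,p[3])]
for use in('both','top','side'):
    def f(p):
        a=(proj(ct,pts(p))-pt).ravel();b=(proj(cs,pts(p))-ps).ravel()
        return {'both':np.r_[a,b],'top':np.r_[a,(p[3]-.05)*1e4],'side':np.r_[b,(p[3]-.05)*1e4]}[use]
    o=least_squares(f,[.49,.16,0,.05]); print(use,o.x,np.abs(o.fun).max())
    if use=='both':
        p=o.x
        c,s=np.cos(p[2]),np.sin(p[2])
        for n,a,b in(('red',1,1),('yellow',1,-1),('blue',-1,-1),('green',-1,1)):
            a*=.0445;b*=.0445; X=np.array([p[0]+c*a-s*b,p[1]+s*a+c*b,.003]); print(n,X,proj(ct,[X]),proj(cs,[X]))
# mat height: pixel corner triangulation of blue mat's far right corner (+x,-y)... 
t=cv2.imread('pics/top0.png')
for n,sd in(('red',(212,246)),('yellow',(256,246)),('green',(212,291)),('blue',(257,290))):
    m=mask(t,n,sd); ys,xs=np.where(m); print(n,xs.mean(),ys.mean(),np.ptp(xs),np.ptp(ys), back(ct,(xs.mean(),ys.mean()),.003))
E
```

```text
both [0.4923 0.1619 0.0334 0.0459] 2.0392448616916
red [0.5353 0.2079 0.003 ] [[213.1168 246.1626]] [[256.4839 211.1914]]
yellow [0.5383 0.1189 0.003 ] [[256.7667 245.034 ]] [[273.3267 235.3732]]
blue [0.4493 0.1159 0.003 ] [[257.2297 288.8778]] [[229.0773 248.2244]]
green [0.4463 0.2049 0.003 ] [[213.0617 290.0423]] [[214.4316 222.5007]]
top [0.4912 0.1609 0.0284 0.05  ] 1.1537778930622267
side [0.4919 0.1575 0.0401 0.05  ] 2.3246659522169466
red 211.64055700609225 246.07919930374237 33 34 [0.5354 0.2109 0.003 ]
yellow 255.93032786885246 244.97868852459015 34 34 [0.5384 0.1206 0.003 ]
green 211.45415224913495 290.1773356401384 33 35 [0.446  0.2081 0.003 ]
blue 256.14505119453923 289.30887372013655 34 34 [0.4484 0.1181 0.003 ]
```

```bash
python3 -m jog '[[0,0,0,0.0225,0.2],[0,0,0,0.0225,0.2],[0,0,0,0.0225,0.2],[0,0,0,0.0225,0.2],[0,0,0,0.0225,0.2],[0,0,0,0.0225,0.2],[0,0,0,0.0225,0.2],[0,0,0,0.0225,0.2],[0,0,0,0,0.2]]' 15; python3 -c "
from plant import r;s=r.get_state();print(s['tool_pos'],s['eef_rot'],s['opening'],s['q'])"
```

```text
clock: 1.05
tool_pos: [0.2658, 0.5654, 0.2384]
eef_rot: [1.0, -0.0, 0.0, 0.0]
contact_force: [-0.9, -0.5, 1.1]
opening: 0.801
[0.26577217 0.56541665 0.23839264] [ 9.99999903e-01 -3.09051640e-05  8.56482921e-05  4.30883258e-04] 0.8010349979958091 [-1.28023145  0.69055124  0.13589808  1.57642932 -0.11129206  0.88293412
 -1.1043729 ]
```

```bash
python3 -m jog '[[0,0.04,0,0,0.2],[0,0.04,0,0,0.2],[0,0.04,0,0,0.2],[0,0.04,0,0,0.2],[0.0145,0.04,0,0,0.2],[0.0145,0.04,0,0,0.2],[0.0145,0.04,0,0,0.2],[0.0145,0.04,0,0,0.2],[0.0145,0.04,0,0,0.2],[0.0145,0.04,0,0,0.2],[0.0145,0.04,0,0,0.2],[0.0145,0.04,0,0,0.2],[0.0145,0.04,0,0,0.2],[0.0145,0.04,0,0,0.2],[0.0145,0.04,0,0,0.2],[0.0145,0.04,0,0,0.2],[0,0,0,0,0.2],[0,0,0,0,0.2],[0,0,0,0,0.2]]'; python3 - <<'E'
from h import *
from plant import r
s=r.get_state();print(s['tool_pos'],s['eef_rot'],s['q'])
c=r.get_calibration("wrist");im=r.snapshot("wrist")[:,:,::-1].copy()
print(proj(c,[[.44,-.074,.08]]),c['t'],c['R'])
for p in proj(c,[[.44,-.074,.08]]): cv2.circle(im,tuple(int(v) for v in p),4,(255,0,255),-1)
cv2.imwrite('pics/w1.png',im)
E
```

```text
clock: 2.95
tool_pos: [0.4397, -0.0732, 0.2386]
eef_rot: [1.0, 0.002, -0.0, -0.0]
contact_force: [-1.0, -0.0, -0.5]
opening: 0.8
[ 0.4397 -0.0732  0.2386] [ 1.      0.0017 -0.0003 -0.0004] [ 0.0448  0.4633  0.0256  2.0888 -0.022   0.5905  0.0895]
[[313.7275 225.5257]] [-0.4399 -0.1079  0.3697] [[ 1.      0.0034 -0.0009]
 [ 0.0036 -0.9658  0.2593]
 [-0.     -0.2593 -0.9658]]
```

View pics/w1.png

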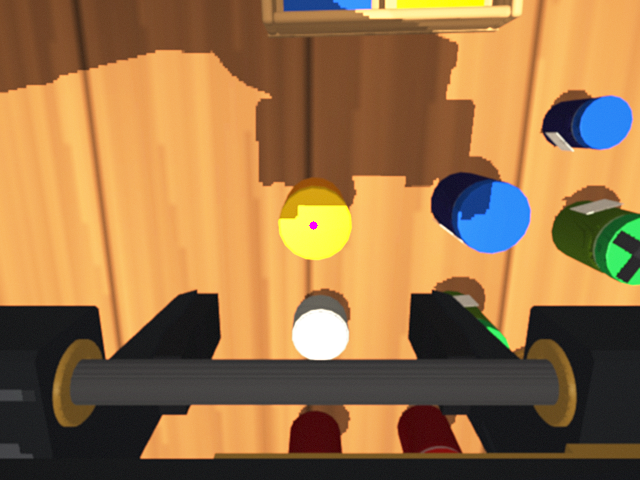

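The yellow lid is at about (315,222), and the projected measurement is (314,225), so they agree within 2 mm. Descend and grip.

```bash
python3 -m jog '[[0,0.001,0.028,0,0.2],[0,0,0.028,0,0.2],[0,0,0.028,0,0.2],[0,0,0.028,0,0.2],[0,0,0.028,0,0.2],[0,0,0.028,0,0.2],[0,0,0.007,0,0.2],[0,0,0.007,0,0.2],[0,0,0,0,0.2],[0,0,0,0,0.6],[0,0,0,0,1],[0,0,0,0,1],[0,0,0,0,1],[0,0,0,0,1],[0,0,0,0,1]]' 25
```

```text
clock: 4.5
tool_pos: [0.4405, -0.0755, 0.0575]
eef_rot: [1.0, 0.0, 0.001, 0.0]
contact_force: [-1.3, 0.3, 6.0]
opening: 0.603
```

```bash
python3 -m jog '[[0,0,-0.01,0,1],[0,0,-0.02,0,1],[0,0,-0.03,0,1],[0,0,-0.03,0,1],[0,0,-0.03,0,1],[0.005,-0.01,-0.015,0,1],[0.0125,-0.025,0,0,1],[0.0125,-0.025,0,0,1],[0.0125,-0.025,0,0,1],[0.0125,-0.025,0,0,1],[0.0125,-0.025,0,0,1],[0.0125,-0.025,0,0,1],[0.0125,-0.025,0,0,1],[0.005,-0.01,0,0,1],[0,0,0,0,1],[0,0,0,0,1],[0,0,0,0,1],[0,0,0,0,1]]'; python3 - <<'E'
from h import *
from plant import r
s=r.get_state();print(s['tool_pos'],s['eef_rot'],s['contact_force'])
for n in('top','side'):
    im=r.snapshot(n)[:,:,::-1]; cv2.imwrite(f'pics/{n}1.png',im)
E
```

```text
clock: 6.3
tool_pos: [0.5371, 0.1179, 0.1918]
eef_rot: [1.0, -0.001, -0.0, 0.0]
contact_force: [-0.4, -0.3, -2.4]
opening: 0.608
[0.5371 0.1179 0.1918] [ 1.     -0.0011 -0.0004  0.0004] [-0.4104 -0.2545 -2.3748]
```

View pics/side1.png

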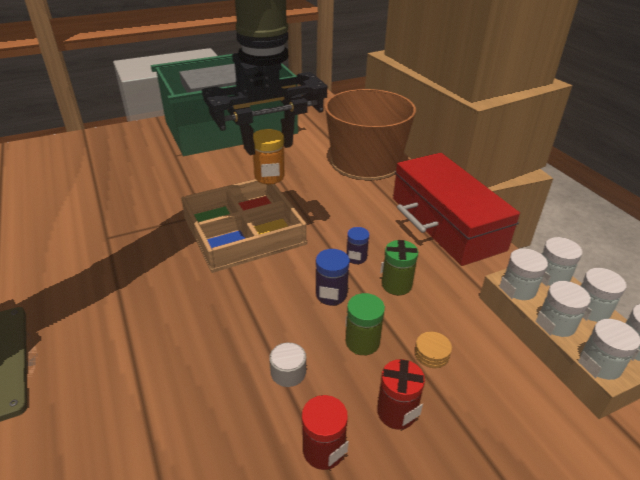

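The side view shows the yellow jar held upright over the yellow compartment. Lower it slowly.

```bash
python3 -m jog '[[0.001,-0.0015,0.01,0,1],[0,0,0.02,0,1],[0,0,0.02,0,1],[0,0,0.02,0,1],[0,0,0.02,0,1],[0,0,0.02,0,1],[0,0,0.008,0,1],[0,0,0.004,0,1],[0,0,0.004,0,1],[0,0,0.003,0,1],[0,0,0,0,1],[0,0,0,0,1]]'
```

```text
clock: 7.6
tool_pos: [0.5377, 0.121, 0.0659]
eef_rot: [1.0, 0.0, -0.0, -0.0]
contact_force: [-6.5, -1.4, 22.9]
opening: 0.604
```

```bash
python3 - <<'E'
from h import *
from plant import r
s=r.get_state();print(s['tool_pos'],s['contact_force'],s['moment'])
a=r.snapshot('top')[:,:,::-1]; b=r.snapshot('side')[:,:,::-1]; c=r.snapshot('wrist')[:,:,::-1]
k=[cv2.resize(a[180:330,160:310],(400,400)),cv2.resize(b[120:270,170:320],(400,400),interpolation=2)]
cv2.imwrite('pics/p2.png',np.hstack(k)); cv2.imwrite('pics/w2.png',c)
E
```

```text
[0.5377 0.121  0.0659] [-6.4516 -1.4207 22.9059] [-0.2468  1.6953  0.0393]
```

View pics/p2.png

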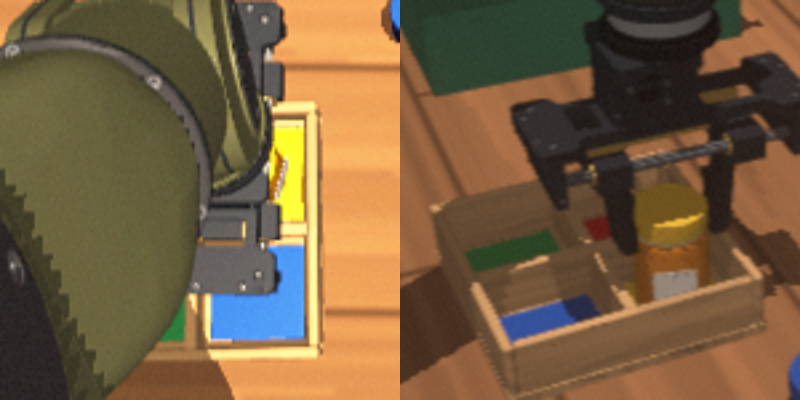

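View pics/w2.png

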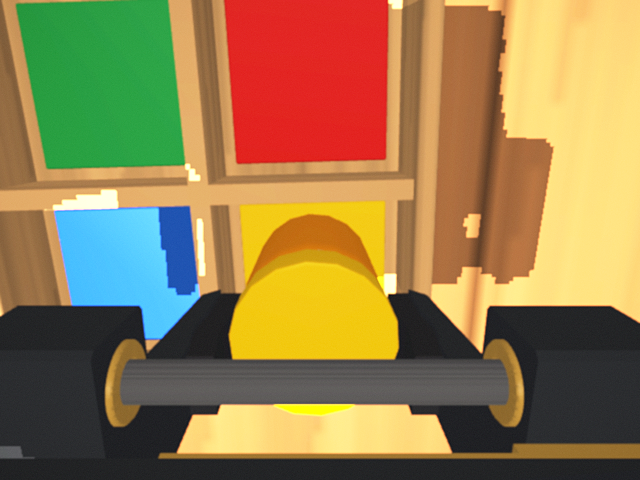

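```bash
python3 - <<'E'
from h import *
from plant import r
cs=r.get_calibration("side");cw=r.get_calibration("wrist")
b=r.snapshot('side')[:,:,::-1].copy(); w=r.snapshot('wrist')[:,:,::-1].copy()
B=cv2.resize(b[150:250,200:320],None,fx=5,fy=5,interpolation=2)
for h,col in((.083,(255,0,255)),(.093,(255,255,0))):
    q=np.c_[.5377+.027*np.cos(th),.1205+.027*np.sin(th),np.full(48,h)]
    cv2.polylines(B,[np.int32((proj(cs,q)-[200,150]+.5)*5)],True,col,1)
    cv2.polylines(w,[np.int32(proj(cw,q))],True,col,1)
cv2.imwrite('pics/s3.png',B);cv2.imwrite('pics/w3.png',w)
E
```

```text
(no output)
```

View pics/s3.png

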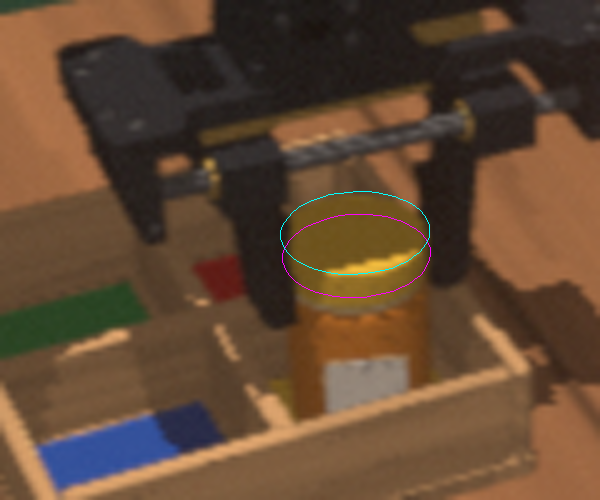

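View pics/w3.png

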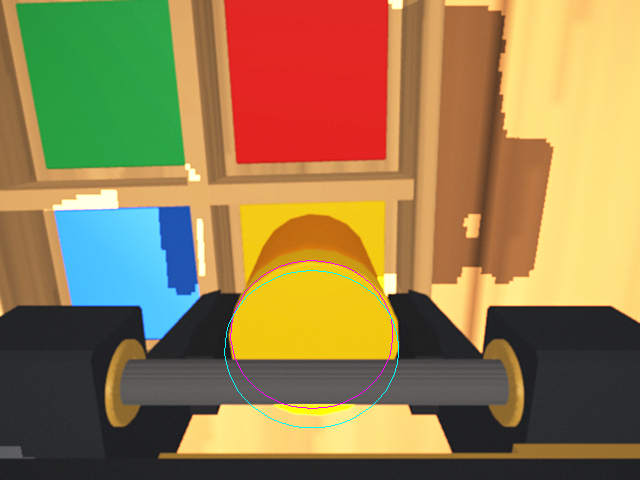

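```bash
python3 -m jog '[[0,0,-0.003,0,1],[0,0,-0.003,0,1],[0,0,0,0,1],[0,0,0,0,1],[0,0,0,0,1]]'; python3 -m jog '[[0,0,0.002,0,1],[0,0,0,0,1],[0,0,0,0,1]]'
python3 - <<'E'
from h import *
from plant import r
cs=r.get_calibration("side");cw=r.get_calibration("wrist")
b=r.snapshot('side')[:,:,::-1].copy()
T=r.get_state()['tool_pos'];print(T)
B=cv2.resize(b[150:250,200:320],None,fx=5,fy=5,interpolation=2)
for xx in(-.0445,-.027,.027,.0445):
  for yy in(-.009,.009):
    p=(proj(cs,[T+[xx,yy,0],T+[xx,yy,.02],[T[0]+xx,T[1]+yy,.05]])-[200,150]+.5)*5
    cv2.line(B,tuple(np.int32(p[0])),tuple(np.int32(p[1])),(255,0,255),1);cv2.circle(B,tuple(np.int32(p[2])),2,(0,255,0),-1)
cv2.imwrite('pics/s4.png',B)
E
```

```text
clock: 8.35
tool_pos: [0.5386, 0.1211, 0.0684]
eef_rot: [1.0, 0.0, -0.0, 0.0]
contact_force: [-0.9, -0.3, -1.4]
opening: 0.605
clock: 8.65
tool_pos: [0.5384, 0.1211, 0.0665]
eef_rot: [1.0, 0.0, -0.0, 0.0]
contact_force: [-0.3, -0.8, -1.5]
opening: 0.608
[0.5385 0.121  0.0665]
```

View pics/s4.png

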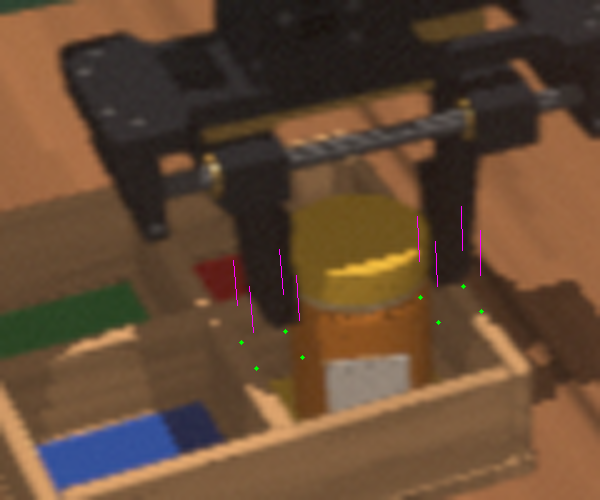

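The contact comes with the jar about 5 mm higher than I assumed, and the lid images agree. The crate floor has thickness, so the mat top is near z ≈ 0.008. I'll check this by triangulating mat corners before releasing.

```bash
python3 - <<'E'
from h import *
from plant import r
from scipy.optimize import least_squares
ct,cs=r.get_calibration("top"),r.get_calibration("side")
t=cv2.imread('pics/top0.png');s=cv2.imread('pics/side0.png')
# +x edge / +-y corners of mats visible in both: blue (+x,+y),(+x,-y); green same;  from crops
T=lambda a:(175+a[0]/5-.4,210+a[1]/5-.4); S=lambda a:(175+a[0]/5.5-.4,170+a[1]/5.5-.4)
for n,a,b in(('blue +x-y',(496,310),(362,333)),('green +x-y',(272,316),(283,202)),('red +x-y',(270,95),(499,143)),('yellow +x-y',(494,92),(600,267))):
    print(n,tri(ct,T(a),cs,S(b)))
E
```

```text
blue +x-y [0.4724 0.0796 0.065 ]
green +x-y [0.4707 0.1645 0.0619]
red +x-y [0.5526 0.1687 0.0622]
yellow +x-y [0.5553 0.0824 0.0651]
```

```bash
python3 - <<'E'
from h import *
from plant import r
ct,cs=r.get_calibration("top"),r.get_calibration("side")
T=lambda a:(175+a[0]/5-.4,210+a[1]/5-.4); S=lambda a:(175+a[0]/5.5-.4,170+a[1]/5.5-.4)
for n,a,b in(('blue',(320,310),(362,333)),('green',(100,316),(283,202)),('red',(101,95),(499,143)),('yellow',(320,92),(600,267))):
    X=tri(ct,T(a),cs,S(b)); c,s=np.cos(.03),np.sin(.03); print(n,X,'centre',X[:2]+[-.035*c+.035*s,-.035*s-.035*c])
E
```

```text
blue [0.4838 0.1536 0.0083] centre [0.4498 0.1175]
green [0.4812 0.2419 0.0086] centre [0.4473 0.2058]
red [0.5693 0.2452 0.0094] centre [0.5354 0.2091]
yellow [0.5734 0.1557 0.0088] centre [0.5395 0.1196]
```

```bash
python3 -m jog '[[0,0,0.001,0,1],[0,0,0,0,1],[0,0,0.001,0,1],[0,0,0,0,1],[0,0,0,0,1]]'
```

```text
clock: 9.2
tool_pos: [0.5387, 0.1211, 0.066]
eef_rot: [1.0, -0.0, 0.0, -0.0]
contact_force: [-2.0, -0.2, 10.7]
opening: 0.604
```

Triangulated mat tops are at 0.0083–0.0094, so the floor thickness is confirmed and the jar is touching its mat. Release.

```bash
python3 -m jog '[[0,0,-0.0005,0,0.35],[0,0,0,0,0.25],[0,0,0,0,0.2],[0,0,0,0,0.2],[0,0,0,0,0.2],[0,0,-0.01,0,0.2],[0,0,-0.03,0,0.2],[0,0,-0.04,0,0.2],[0,0,-0.05,0,0.2],[0,0,0,0,0.2],[0,0,0,0,0.2]]';python3 - <<'E'
from h import *
from plant import r
print(r.get_state()['tool_pos'])
c=r.get_calibration('wrist');w=r.snapshot('wrist')[:,:,::-1].copy(); b=r.snapshot('side')[:,:,::-1]
q=np.c_[.538+.027*np.cos(th),.1205+.027*np.sin(th),np.full(48,.0885)]
cv2.polylines(w,[np.int32(proj(c,q))],True,(255,0,255),1)
cv2.imwrite('pics/w4.png',w)
cv2.imwrite('pics/s5.png',cv2.resize(b[150:270,170:320],None,fx=4,fy=4,interpolation=2))
E
```

```text
clock: 10.3
tool_pos: [0.5392, 0.1213, 0.1968]
eef_rot: [1.0, 0.0, 0.002, -0.001]
contact_force: [-0.5, -0.1, -0.2]
opening: 0.798
[0.5392 0.1213 0.1968]
```

View pics/w4.png

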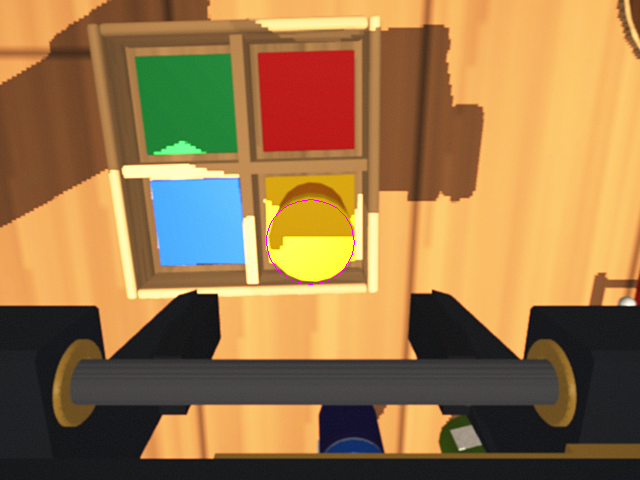

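View pics/s5.png

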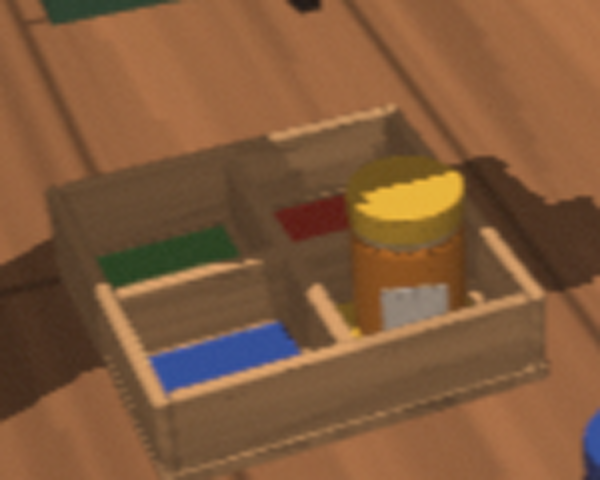

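Yellow is standing on its mat: the lid at (311,241) coincides with the model at z = 0.0885. Next is the green jar.

```bash
python3 -m jog '[[0.003,0.03,0,0,0.2],[0.003,0.03,0,0,0.2],[0.003,0.03,0,0,0.2],[0.003,0.03,0,0,0.2],[0.003,0.03,0,0,0.2],[0.003,0.03,0,0,0.2],[0.003,0.03,0,0,0.2],[0.003,0.03,0,0,0.2],[0.003,0.03,0,0,0.2],[0.003,0.032,0,0,0.2],[0,0,0,0,0.2],[0,0,0,0,0.2],[0,0,0,0,0.2]]';python3 - <<'E'
from h import *
from plant import r
print(r.get_state()['tool_pos'])
c=r.get_calibration('wrist');w=r.snapshot('wrist')[:,:,::-1].copy()
for x,y in((.569,-.181),):
    q=np.c_[x+.027*np.cos(th),y+.027*np.sin(th),np.full(48,.08)]
    cv2.polylines(w,[np.int32(proj(c,q))],True,(255,0,255),1)
cv2.imwrite('pics/w5.png',w)
E
```

```text
clock: 11.7
tool_pos: [0.5681, -0.1791, 0.1941]
eef_rot: [1.0, 0.001, -0.001, -0.001]
contact_force: [0.3, -0.3, -0.3]
opening: 0.801
[ 0.5681 -0.1791  0.1941]
```

View pics/w5.png

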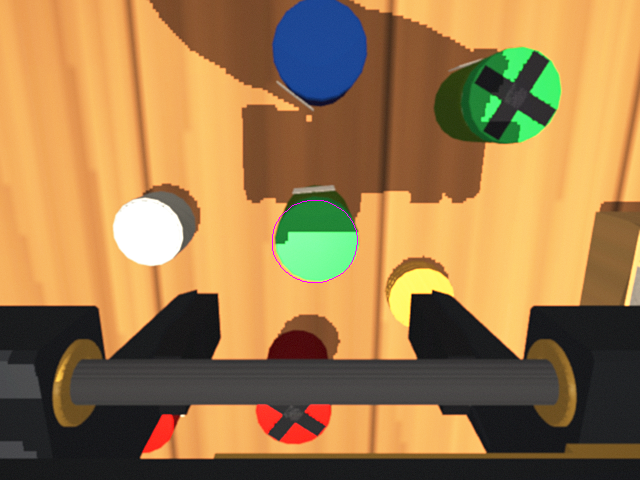

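The plain green lid (315,241) matches its model circle and has no tape. Descend and grip.

```bash
python3 -m jog '[[0.001,0.0015,0.02,0,0.2],[0,0,0.03,0,0.2],[0,0,0.03,0,0.2],[0,0,0.03,0,0.2],[0,0,0.014,0,0.2],[0,0,0.007,0,0.2],[0,0,0.007,0,0.2],[0,0,0,0,0.2],[0,0,0,0,0.6],[0,0,0,0,1],[0,0,0,0,1],[0,0,0,0,1],[0,0,0,0,1],[0,0,0,0,1]]' 25
```

```text
clock: 13.15
tool_pos: [0.5701, -0.1827, 0.058]
eef_rot: [1.0, -0.0, 0.001, 0.0]
contact_force: [-0.4, 0.6, 5.6]
opening: 0.602
```

```bash
python3 -m jog '[[0,0,-0.01,0,1],[0,0,-0.03,0,1],[0,0,-0.03,0,1],[0,0,-0.04,0,1],[-0.003,-0.01,-0.032,0,1],[-0.006,-0.019,0,0,1],[-0.0095,-0.03,0,0,1],[-0.0095,-0.03,0,0,1],[-0.0095,-0.03,0,0,1],[-0.0095,-0.03,0,0,1],[-0.0095,-0.03,0,0,1],[-0.0095,-0.03,0,0,1],[-0.0095,-0.03,0,0,1],[-0.0095,-0.03,0,0,1],[-0.0095,-0.03,0,0,1],[-0.0095,-0.03,0,0,1],[-0.0095,-0.03,0,0,1],[-0.0095,-0.03,0,0,1],[0,0,0,0,1],[0,0,0,0,1]]'; python3 -m jog '[[0,0,0,0,1],[0,0,0,0,1]]'
```

```text
clock: 15.15
tool_pos: [0.4461, 0.207, 0.1994]
eef_rot: [1.0, 0.001, -0.0, 0.0]
contact_force: [-0.2, -1.0, -2.0]
opening: 0.602
clock: 15.35
tool_pos: [0.447, 0.2051, 0.1993]
eef_rot: [1.0, -0.001, 0.0, 0.0]
contact_force: [0.8, 0.3, -2.1]
opening: 0.608
```

```bash
python3 -m jog '[[0,0,0.01,0,1],[0,0,0.02,0,1],[0,0,0.025,0,1],[0,0,0.025,0,1],[0,0,0.02,0,1],[0,0,0.015,0,1],[0,0,0.007,0,1],[0,0,0.004,0,1],[0,0,0.003,0,1],[0,0,0.002,0,1],[0,0,0.001,0,1],[0,0,0,0,1],[0,0,0,0,1]]'
```

```text
clock: 16.65
tool_pos: [0.4468, 0.2067, 0.0689]
eef_rot: [1.0, -0.0, 0.001, -0.0]
contact_force: [-2.5, -1.0, 11.0]
opening: 0.603
```

```bash
python3 -m jog '[[0,0,0,0,0.35],[0,0,0,0,0.25],[0,0,0,0,0.2],[0,0,0,0,0.2],[0,0,0,0,0.2],[0,0,-0.01,0,0.2],[0,0,-0.03,0,0.2],[0,0,-0.04,0,0.2],[0,0,-0.05,0,0.2],[0,0,0,0,0.2],[0,0,0,0,0.2]]';python3 - <<'E'
from h import *
from plant import r
print(r.get_state()['tool_pos'])
c=r.get_calibration('wrist');w=r.snapshot('wrist')[:,:,::-1].copy(); b=r.snapshot('side')[:,:,::-1]
q=np.c_[.447+.027*np.cos(th),.2065+.027*np.sin(th),np.full(48,.0885)]
cv2.polylines(w,[np.int32(proj(c,q))],True,(255,0,255),1)
cv2.imwrite('pics/w6.png',w)
cv2.imwrite('pics/s6.png',cv2.resize(b[150:270,170:320],None,fx=4,fy=4,interpolation=2))
E
```

```text
clock: 17.75
tool_pos: [0.4471, 0.2069, 0.1988]
eef_rot: [1.0, 0.0, 0.001, -0.001]
contact_force: [-0.5, 0.5, -0.3]
opening: 0.801
[0.4471 0.2069 0.1988]
```

View pics/w6.png

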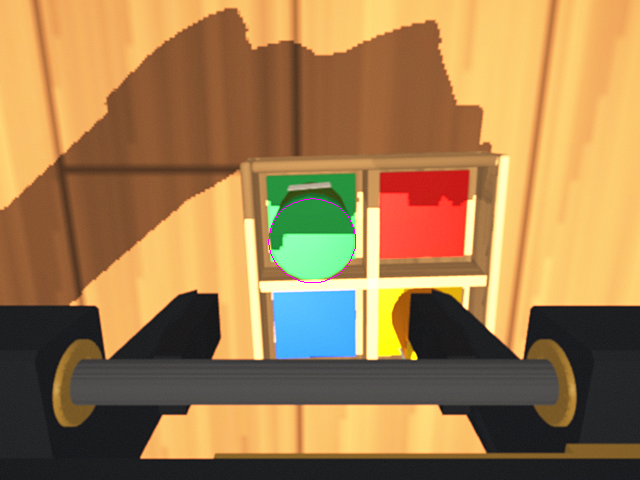

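View pics/s6.png

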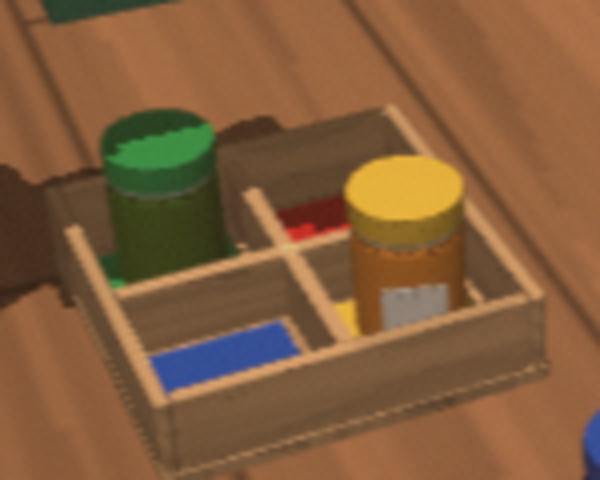

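Green is on its mat, matching its circle at (313,240). Next is the plain red jar.

```bash
python3 -m jog '[[-0.0005,0.02,0,0,0.2],[-0.0005,0.04,0,0,0.2],[-0.0005,0.04,0,0,0.2],[-0.0005,0.04,0,0,0.2],[-0.0005,0.04,0,0,0.2],[-0.0005,0.04,0,0,0.2],[-0.0005,0.04,0,0,0.2],[-0.0005,0.04,0,0,0.2],[-0.0005,0.04,0,0,0.2],[-0.0005,0.04,0,0,0.2],[-0.0005,0.04,0,0,0.2],[-0.0005,0.04,0,0,0.2],[-0.0005,0.04,0,0,0.2],[0,0.021,0,0,0.2],[0,0,0,0,0.2],[0,0,0,0,0.2],[0,0,0,0,0.2]]';python3 - <<'E'
from h import *
from plant import r
print(r.get_state()['tool_pos'])
c=r.get_calibration('wrist');w=r.snapshot('wrist')[:,:,::-1].copy()
for x,y in((.4405,-.3145),):
    q=np.c_[x+.027*np.cos(th),y+.027*np.sin(th),np.full(48,.08)]
    cv2.polylines(w,[np.int32(proj(c,q))],True,(255,0,255),1)
cv2.imwrite('pics/w7.png',w)
E
```

```text
clock: 19.55
tool_pos: [0.44, -0.3121, 0.1964]
eef_rot: [1.0, 0.001, -0.001, -0.001]
contact_force: [-0.6, 1.0, 1.8]
opening: 0.801
[ 0.44   -0.3121  0.1964]
```

View pics/w7.png

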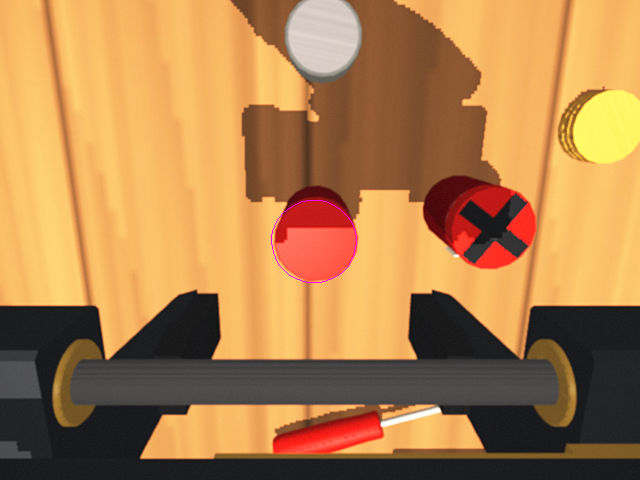

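The untaped red lid (315,241) matches; the taped one is at (490,227), 112 mm away. Descend and grip.

```bash
python3 -m jog '[[0.0005,0.001,0.02,0,0.2],[0,0,0.03,0,0.2],[0,0,0.03,0,0.2],[0,0,0.03,0,0.2],[0,0,0.016,0,0.2],[0,0,0.007,0,0.2],[0,0,0.007,0,0.2],[0,0,0,0,0.2],[0,0,0,0,0.6],[0,0,0,0,1],[0,0,0,0,1],[0,0,0,0,1],[0,0,0,0,1],[0,0,0,0,1]]' 25
```

```text
clock: 21.0
tool_pos: [0.441, -0.3157, 0.0579]
eef_rot: [1.0, -0.0, 0.001, 0.0]
contact_force: [-0.7, 0.4, 6.3]
opening: 0.609
```

```bash
python3 -m jog '[[0,0,-0.01,0,1],[0,0,-0.03,0,1],[0,0,-0.04,0,1],[0,0,-0.04,0,1],[0,-0.01,-0.022,0,1],[0.006,-0.025,0,0,1],[0.006,-0.035,0,0,1],[0.006,-0.035,0,0,1],[0.006,-0.035,0,0,1],[0.006,-0.035,0,0,1],[0.0065,-0.035,0,0,1],[0.0065,-0.035,0,0,1],[0.0065,-0.035,0,0,1],[0.0065,-0.035,0,0,1],[0.0065,-0.035,0,0,1],[0.0065,-0.035,0,0,1],[0.0065,-0.035,0,0,1],[0.0065,-0.035,0,0,1],[0.0065,-0.035,0,0,1],[0.0065,-0.034,0,0,1]]'; python3 -m jog '[[0,0,0,0,1],[0,0,0,0,1],[0,0,0,0,1]]'
```

```text
clock: 23.0
tool_pos: [0.535, 0.21, 0.1994]
eef_rot: [1.0, 0.0, -0.0, 0.0]
contact_force: [1.1, -0.0, -1.9]
opening: 0.606
clock: 23.3
tool_pos: [0.5351, 0.2068, 0.1992]
eef_rot: [1.0, -0.001, -0.001, 0.001]
contact_force: [-0.3, -0.8, -2.2]
opening: 0.608
```

Over the red mat (target 0.5355, 0.2095). Lower.

```bash
python3 -m jog '[[0,-0.001,0.01,0,1],[0,0,0.02,0,1],[0,0,0.025,0,1],[0,0,0.025,0,1],[0,0,0.02,0,1],[0,0,0.015,0,1],[0,0,0.007,0,1],[0,0,0.004,0,1],[0,0,0.003,0,1],[0,0,0.002,0,1],[0,0,0.001,0,1],[0,0,0,0,1],[0,0,0,0,1]]'
```

```text
clock: 24.6
tool_pos: [0.536, 0.2095, 0.0689]
eef_rot: [1.0, -0.0, 0.001, -0.0]
contact_force: [-3.1, -1.3, 6.6]
opening: 0.608
```

```bash
python3 -m jog '[[0,0,0,0,0.35],[0,0,0,0,0.25],[0,0,0,0,0.2],[0,0,0,0,0.2],[0,0,0,0,0.2],[0,0,-0.01,0,0.2],[0,0,-0.03,0,0.2],[0,0,-0.04,0,0.2],[0,0,-0.05,0,0.2],[0,0,0,0,0.2],[0,0,0,0,0.2]]';python3 - <<'E'
from h import *
from plant import r
print(r.get_state()['tool_pos'])
c=r.get_calibration('wrist');w=r.snapshot('wrist')[:,:,::-1].copy()
q=np.c_[.5355+.027*np.cos(th),.2095+.027*np.sin(th),np.full(48,.0885)]
cv2.polylines(w,[np.int32(proj(c,q))],True,(255,0,255),1)
cv2.imwrite('pics/w8.png',w)
E
```

```text
clock: 25.7
tool_pos: [0.5362, 0.2098, 0.1989]
eef_rot: [1.0, 0.0, 0.001, -0.001]
contact_force: [-0.3, -0.3, -0.5]
opening: 0.799
[0.5362 0.2098 0.1989]
```

View pics/w8.png

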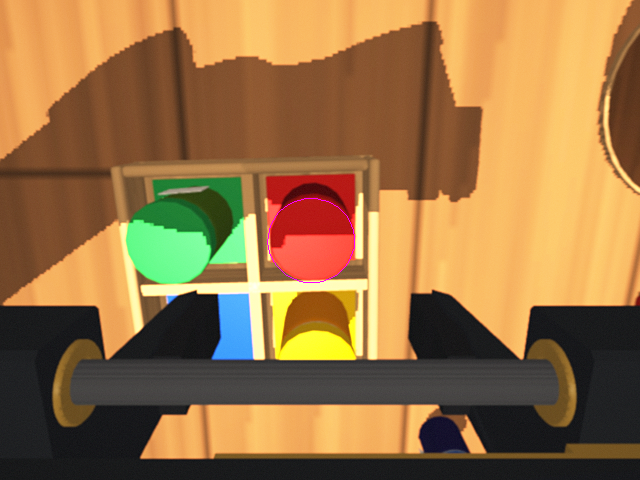

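Red is on its mat, lid at (312,240) as modelled. Last is the larger blue jar.

```bash
python3 -m jog '[[0.002,0.015,0,0,0.2],[0.004,0.035,0,0,0.2],[0.004,0.035,0,0,0.2],[0.004,0.035,0,0,0.2],[0.004,0.035,0,0,0.2],[0.004,0.035,0,0,0.2],[0.004,0.035,0,0,0.2],[0.004,0.035,0,0,0.2],[0.004,0.02,0,0,0.2],[0,0,0,0,0.2],[0,0,0,0,0.2],[0,0,0,0,0.2]]';python3 - <<'E'
from h import *
from plant import r
print(r.get_state()['tool_pos'])
c=r.get_calibration('wrist');w=r.snapshot('wrist')[:,:,::-1].copy()
for x,y in((.570,-.069),):
    q=np.c_[x+.027*np.cos(th),y+.027*np.sin(th),np.full(48,.08)]
    cv2.polylines(w,[np.int32(proj(c,q))],True,(255,0,255),1)
cv2.imwrite('pics/w9.png',w)
E
```

```text
clock: 26.95
tool_pos: [0.5689, -0.0689, 0.1965]
eef_rot: [1.0, 0.001, -0.001, -0.001]
contact_force: [0.2, 0.6, 0.1]
opening: 0.803
[ 0.5689 -0.0689  0.1965]
```

View pics/w9.png

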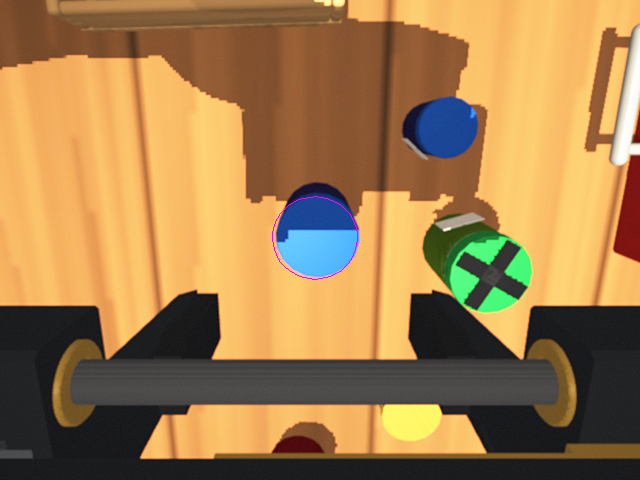

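The large blue lid (316,238) matches its 54 mm circle; the small one is at (444,127). Descend and grip.

```bash
python3 -m jog '[[0.001,-0.001,0.02,0,0.2],[0,0,0.03,0,0.2],[0,0,0.03,0,0.2],[0,0,0.03,0,0.2],[0,0,0.016,0,0.2],[0,0,0.007,0,0.2],[0,0,0.007,0,0.2],[0,0,0,0,0.2],[0,0,0,0,0.6],[0,0,0,0,1],[0,0,0,0,1],[0,0,0,0,1],[0,0,0,0,1],[0,0,0,0,1]]' 25
```

```text
clock: 28.4
tool_pos: [0.5711, -0.0695, 0.058]
eef_rot: [1.0, -0.0, 0.001, -0.0]
contact_force: [-1.9, 0.1, 5.7]
opening: 0.603
```

```bash
python3 -m jog '[[0,0,-0.01,0,1],[0,0,-0.03,0,1],[0,0,-0.04,0,1],[0,0,-0.04,0,1],[-0.0065,-0.01,-0.022,0,1],[-0.0155,-0.024,0,0,1],[-0.0155,-0.024,0,0,1],[-0.0155,-0.024,0,0,1],[-0.0155,-0.024,0,0,1],[-0.0155,-0.024,0,0,1],[-0.0155,-0.024,0,0,1],[-0.0155,-0.024,0,0,1],[-0.007,-0.0095,0,0,1],[0,0,0,0,1],[0,0,0,0,1],[0,0,0,0,1],[0,0,0,0,1]]'
```

```text
clock: 30.1
tool_pos: [0.4494, 0.1168, 0.1992]
eef_rot: [1.0, -0.001, 0.0, 0.0]
contact_force: [-0.8, -0.2, -2.5]
opening: 0.605
```

```bash
python3 -m jog '[[0,0,0.01,0,1],[0,0,0.02,0,1],[0,0,0.025,0,1],[0,0,0.025,0,1],[0,0,0.02,0,1],[0,0,0.015,0,1],[0,0,0.007,0,1],[0,0,0.004,0,1],[0,0,0.003,0,1],[0,0,0.002,0,1],[0,0,0.001,0,1],[0,0,0,0,1],[0,0,0,0,1]]'
```

```text
clock: 31.4
tool_pos: [0.4488, 0.1181, 0.0688]
eef_rot: [1.0, 0.0, 0.001, -0.0]
contact_force: [-2.2, -0.5, 10.8]
opening: 0.604
```

```bash
python3 -m jog '[[0,0,0,0,0.33],[0,0,0,0,0.27],[0,0,0,0,0.25],[0,0,0,0,0.25],[0,0,0,0,0.25],[0,0,-0.01,0,0.25],[0,0,-0.03,0,0.25],[0,0,-0.04,0,0.25],[0,0,-0.05,0,0.25],[0,0,-0.02,0,0.25],[0,0,0,0,0.25],[0,0,0,0,0.25]]'; python3 - <<'E'
from h import *
from plant import r
print(r.get_state()['tool_pos'])
c=r.get_calibration('wrist');w=r.snapshot('wrist')[:,:,::-1].copy()
q=np.c_[.449+.027*np.cos(th),.118+.027*np.sin(th),np.full(48,.0885)]
cv2.polylines(w,[np.int32(proj(c,q))],True,(255,0,255),1)
cv2.imwrite('pics/w10.png',w)
E
python3 -m jog '[[0,0.03,0,0,0.25],[0,0.04,0,0,0.25],[0,0.04,0,0,0.25],[0,0.04,0,0,0.25],[0,0.04,0,0,0.25],[0,0.04,0,0,0.25],[0,0.04,0,0,0.25],[0,0.04,0,0,0.25],[0,0.03,0,0,0.25],[0,0,0,0,0.25],[0,0,0,0,0.25]]'
python3 - <<'E'
from h import *
from plant import r
for n in('top','side'): cv2.imwrite(f'pics/{n}9.png',r.snapshot(n)[:,:,::-1])
E
```

```text
clock: 32.6
tool_pos: [0.4484, 0.1181, 0.2176]
eef_rot: [1.0, 0.0, 0.0, -0.0]
contact_force: [-1.0, 0.3, -0.3]
opening: 0.749
[0.4484 0.1181 0.2176]
clock: 33.75
tool_pos: [0.4475, -0.2217, 0.2157]
eef_rot: [1.0, -0.001, -0.002, -0.001]
contact_force: [-0.4, -0.2, 0.5]
opening: 0.746
```

View pics/w10.png

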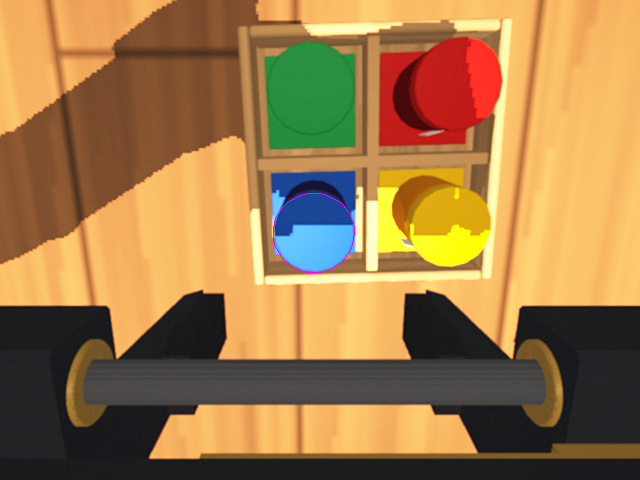

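View pics/top9.png

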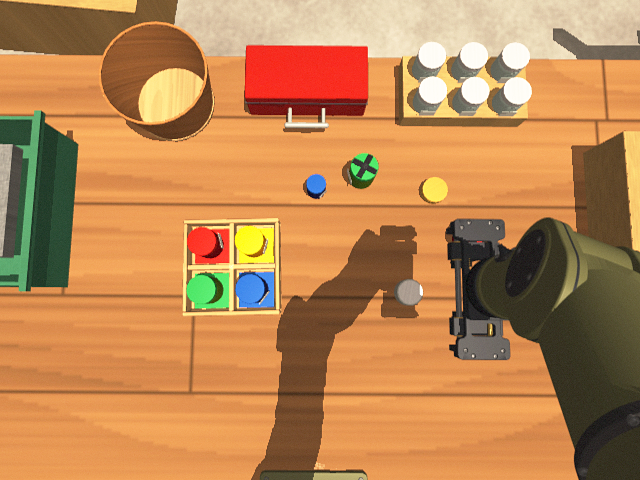

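View pics/side9.png

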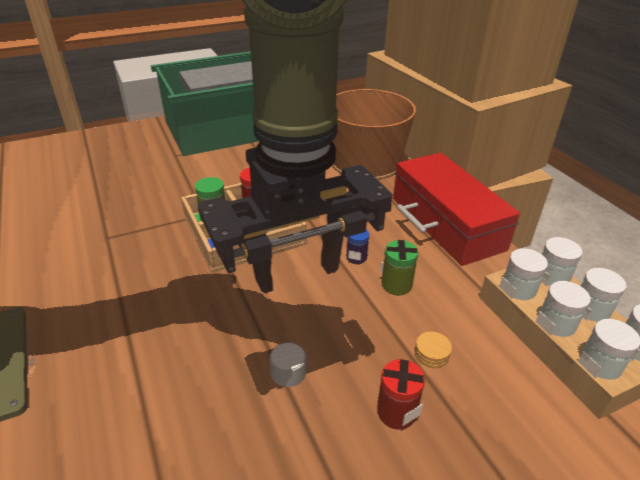

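All four jars stand in their own compartments. The taped jars are where they started: green top (364,168) and side (402,250), red side (403,376). One numeric check of the lids, then hand in.

```bash
python3 - <<'E'
from h import *
from plant import r
ct=r.get_calibration('top'); t=cv2.imread('pics/top9.png'); 
tg={'red':(.5355,.2095,(203,242)),'yellow':(.5385,.1195,(252,241)),'green':(.447,.2065,(203,289)),'blue':(.449,.118,(251,288))}
for n,(x,y,p) in tg.items():
    u=proj(ct,[[x,y,.0885]])[0]; g=cv2.cvtColor(t,cv2.COLOR_BGR2GRAY).astype(np.uint8)
    # lid ellipse fit by overlap of colour around expected place
    best=min(((( (lambda v:-cv2.mean(cv2.absdiff(g,np.full_like(g,0)))[0])(0)),0),)) if 0 else None
    d=np.abs(t.astype(int)-t[p[1]-1:p[1]+2,p[0]-1:p[0]+2].reshape(-1,3).mean(0)).max(2)<18
    k,l=cv2.connectedComponents(d.astype(np.uint8)); m=(l==l[p[1],p[0]]).astype(np.uint8)
    m=cv2.morphologyEx(m,cv2.MORPH_OPEN,np.ones((9,9),np.uint8)); cn=max(cv2.findContours(m,0,1)[0],key=len)
    e=cv2.minEnclosingCircle(cn); X=back(ct,e[0],.0885); print(n,'pred px',u,'lid',np.round(e,1) if 0 else e,'off mat mm',(X[:2]-[x,y])*1000)
s0=cv2.imread('pics/side0.png');s9=cv2.imread('pics/side9.png');t0=cv2.imread('pics/top0.png')
for nm,a,b,(u,v) in(('badgreen top',t0,t,(364,168)),('badgreen side',s0,s9,(402,252)),('badred side',s0,s9,(403,377))):
    T=cv2.cvtColor(a,6)[v-14:v+15,u-14:u+15]; W=cv2.cvtColor(b,6)[v-24:v+25,u-24:u+25]
    R=cv2.matchTemplate(W,T,5); _,mx,_,lo=cv2.minMaxLoc(R); print(nm,mx,np.array(lo)-10)
E
```

```text
red pred px [202.266  241.0145] lid ((201.5, 241.5), 14.30044937133789) off mat mm [-0.9183  1.3872]
yellow pred px [250.7808 239.7651] lid ((252.5, 242.5), 12.747649192810059) off mat mm [-5.092  -3.3161]
green pred px [202.0901 288.9548] lid ((200.31402587890625, 289.1097412109375), 14.289803504943848) off mat mm [-0.3055  3.2431]
blue pred px [250.4035 288.2041] lid ((249.5833282470703, 288.5833435058594), 14.283453941345215) off mat mm [-0.7023  1.4865]
badgreen top 0.9978412985801697 [0 0]
badgreen side 0.9985362887382507 [0 0]
badred side 0.997139573097229 [0 0]
```

```bash
python3 -c "
from plant import r;print(r.finish_job())"
```

```text
the job is handed in; nothing more can be done
None
```

I put the four good jars (yellow, green, red and the larger blue one) in the crate, each upright on the mat of its own colour. Each was lowered slowly until it touched the mat before I let go. The job was handed in at about 34 s; no verdict is reported.

- **Jars on mats:** in the last top view the red, green and blue lids were about 1–3 mm from their mat centres. The same check put yellow about 6 mm off, but it caught only part of the lid. A wrist view right after I released yellow matched its expected position to about 1–2 mm. The limit is 20 mm.
- **Taped jars:** neither moved. Image matching showed zero shift for green in both views and for red in the side view; the arm hid red from the top camera at the end.
- **One wrong assumption:** the first lowering (yellow) met the mat about 5 mm early with about 23 N, because I hadn't allowed for the crate floor's thickness. Two-view measurement then put the mat tops about 9 mm above the table, and I used that for the other three. Green and red still touched 2 mm higher than planned, and blue about the same, with 7–11 N.

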